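# Snap the column onto the sample stand

## Robot

A 6-joint arm with a two-finger parallel gripper is mounted at the origin on a cart in front of the work surface, level with it; the furniture and walls round the work are solid. World frame = base frame: x ahead of the robot, y to its left, z up, the work surface at z = 0. Lengths are in m, angles in rad, forces in N, time in s.
With the tool pointing down it reaches from about 0.35 to 0.975 m from the base axis. Payload 4.9 kg.
Tool frame: the origin (TCP) lies at the very end of the fingers, on their centre line; the grasp point (between the pads) lies 19 mm behind it (ctrl.grasp_offset is the distance from the TCP to the grasp point, in m); y points along the fingers, z is the direction in which the jaws open and shut, and the axes are right-handed (so a half turn about y gives the same grasp; the last joint's range is limited). The gripper opens to 85 mm and grips with 20 to 120 N. Pads are 22 mm wide; open, the fingers measure 114 mm over their backs; the gripper's body (76 mm by 85 mm) begins 54 mm behind the grasp point. The pads swing forward as they close: fully open they stand 13 mm farther back than shut.
Start: joints at [-1.234, 0.053, 1.613, -0, 1.476, -0.119], TCP at [0.275, -0.561, 0.231] pointing down, gripper open.
Joint ranges: [-3.01, 3.01], [-1.01, 2.22], [0.06, 2.58], [-1.02, 4.17], [0.09, 2.62], [-3.14, 3.14]. Speed limits (rad/s): [2.57, 2.57, 3.14, 3.14, 3.14, 3.14].

## Interface

Orientations are given as a rotation vector (axis times angle).
In Python, from station import ctrl, eyes, finish_job, find_in, regions_of, pinpoint gives the robot as it stands.
- The arm moves only by the tool play_rows, never from a script. Its argument "moves" is a list of rows, each an object of numbers: "x", "y", "z": the shift along the world's x, y, z in cm; "turn": the turn about the world's z in degrees; "jaw": the finger opening in cm, from 0 to 8.54. A call has 1 to 8 rows; each row shifts and turns the commanded pose from where the row before left it; what a row does not reach is not made up. A row lasts 1/12 s, in which the tool goes at most 41.7 mm and 7.16 degrees, less where a joint would pass 70% of its speed; a pose out of reach is approached as far as the arm can. A call is refused whole if a number of a shift passes 4.17 or a number of a turn 7.16, either way. A call with a gripper value outside its range is refused whole. The fingers move at their own pace and stop on an object; "squeeze" is the grip in N (left out, the last holds). Time passes only in rows, so rows that do not move let the fingers close. It gives the time, the measured TCP pose, the force and the opening at its end, in the units of the state.
- ctrl.get_obs(): the state, without advancing time (a new reading comes with each control period).
- eyes.get_image(name): name is "side" or "top" or "wrist"; returns a dict with "img" (400x640x3 uint8, red, green, blue), "camera_matrix" (3x3 intrinsics, pixels), "cam_to_world" (4x4, takes a point from camera to world coordinates). Camera axes: x right, y up, looking along -z (the intrinsics and any distortion apply to the point x, -y, -z); pixel columns grow to the right and rows downward; lengths in m; the calibration is good to about 2 mm. A picture is of the moment at which its call begins. There is no depth.
- finish_job(): hands the job in, once; it reports no verdict.
Trained networks look in the newest picture that a camera, given by its name, has taken for a name from the list of things; names that differ only in an ending like _2 or _b are one class to them, and where a whole thing is asked for, a point or a joint stands for the part that bears it (a point fixed in the world has none). Each returns a list of dicts, best first, with "score" (0 to 1); they miss things now and then, are a little off and sometimes report something else, mostly with a low value. They report only what shows in the picture. A call takes as long as a camera call. They do not tell look-alikes from the thing itself.
- find_in(camera, query): "point" ([column, row] in pixels, amid what is visible of it).
- regions_of(camera, query): "pixels" (400x640 bool, what is visible of it) and "point" ([column, row] in pixels, amid what is visible of it).
- pinpoint(camera, query): "point" ([column, row] in pixels: a listed point, or the origin of a listed thing).
The state is a dict: "t": time; "q": joint angles; "dq": joint speeds; "effort": joint torques, N m; "tool_pos": TCP position; "tool_rot": TCP orientation; "contact_force": force on the tool from outside, world axes, zero at the start; "wrist_torque": the same for the moment, N m; "opening": finger opening in m.
Only numpy, scipy, OpenCV 4.12 (cv2) and the standard library are available. Lean on these libraries where they do the work, as an engineer would, in place of code of your own. Each camera call takes 0.05 s, during which the arm holds its last target.

## Task

Put the sample stand together: take the hollow twelve-sided column with the square head, slide it down over the round-nosed stub of the grey stand base until it sits fully down on the base, and turn it until the stub's spring button snaps out through the hole in the column. Feel your way gently, never ramming or wrenching the column against the base, and leave it locked, upright and released. Do not knock about the other things on the worktop.

Things in the scene. Friction and masses are not known exactly. Their poses are not given: they have to be found in the camera images.
- column: Loose hollow aluminium column, 148 mm tall, 150 g, standing on its open flared mouth. Origin: centre of the mouth's lower rim; z up along it. Twelve-sided tube, 26.8 mm inside, 32.8 mm outside across flats, hollow to height 112. The lowest 8 mm flare to 36 mm inside (41 mm outside) at the rim. The wall has one hole, on the column's own -x side.
- column_head (a point): Centre of the column's solid square steel head, 34 x 34 mm and 36 mm high (heights 112 to 148 above the rim), its faces square to the column's x and y: the place to grip. On the axis, 130 mm above the rim. Behind the left place (x over 0.6 m, y -0.1 to 0.15) a fixed instrument with a raised magnifier, about 0.35 m tall, must be passed in front.
- column_hole (a point): Centre of the hole in the column's wall, 7.2 mm wide and 10 mm high, on the column's own -x side, 24 mm above its rim. Axes as the column's.
- stand_base: Fixed grey base, a plate 130 (x) x 110 (y) x 18 mm with a small ridge on top at its own -x edge and a boss 50 mm across in the middle, from which a stub rises. Origin: centre of the underside, on the stub's axis. With the column down and its hole within about 0.1 rad of the stub's button the button pops out; the column then cannot turn or be pulled off.
- shoulder (a point): Flat top of the boss, 26 mm above the worktop, on which the column's rim comes to rest; this point lies on the stub's axis. Axes as the base's.
- stub_nose (a point): Top of the steel stub, 24.6 mm in diameter with a hemispherical nose, 60 mm above the shoulder. A button stands out of its side 24 mm above the shoulder, roughly toward the base's own -x, but the stub was screwed in by hand: the true direction is anywhere within 0.8 rad either way about the vertical and no pose tells it. The stub stays put under the column.
- snap_button (a joint): Travel of the stub's spring button, a key 5.6 mm wide and 7 mm high, its end rounded above and below, standing 5.6 mm out of the stub: 0 = fully out, 0.007 m = fully in. Spring: 2 N at 0, 5 N at 0.0045, about where the column's inside holds it (0.003 to 0.006). The flared mouth presses it in as the column comes down, at 5 to 12 N downward; then it rubs as the column slides and turns.
- post: Bystander: a solid aluminium post 112 mm tall on a disc foot 44 mm across, with a round knob on top; no hole. Origin under its foot. It and the column may stand in either of two places, left or right of the base.
- flask: Bystander: conical flask, 157 mm tall, 82 mm across. Origin at the centre of its underside.
- dish: Bystander: closed petri dish, 91 mm across, 17 mm high. Origin under its centre.
- tape: Bystander: roll of tape lying flat, 104 mm across, 25 mm high. Origin under its centre.
- marker: Bystander: a marker lying on the worktop, 136 mm long along its y, 18 mm thick. Origin under its centre.
Not all that is in view belongs to the job. Of the things like the stand_base, leave any that is black; of the rest the smaller one is meant.

How it is judged:
On the way, in this order (a step that is already met when the one before it is completed fails the run):
1. the column is lifted clear of the worktop, more than 50 mm (height (world z) of column above 0.05 m), for 0.1 s.
2. the column has slid down over the stub and presses the button in (at least 2 mm) (horizontal distance between column and shoulder below 0.005 m and z of column in the frame of shoulder below 0.026 m and value of joint snap_button above 0.002 m), for 0.05 s.
At the end, for the whole second after the job is handed in: The column stands on the stub, upright within 0.06 rad and at rest, its lower rim within 3 mm of the shoulder and within 4 mm of its axis, and the spring button is out through the hole (less than 1.5 mm short of fully out); the column is released (horizontal distance between column and shoulder below 0.004 m and z of column in the frame of shoulder between -0.003 and 0.003 m and value of joint snap_button below 0.0015 m and angle between column's own z axis and vertical below 0.06 rad and linear speed of column below 0.01 m/s); the robot touches nothing.
It fails at once if the column is pressed against the stand base with more than 50 N (turning on hard once the button is out counts too) (contact force between column and stand_base above 50 N).
It fails at once if another thing (post, flask, dish, tape or marker) is knocked more than 30 mm from its place (distance of any of post, flask, dish, tape, marker from where it was at the start of the episode above 0.03 m).
It also fails if it takes over 58 s, if anything falls off the work surface, if the arm or the gripper's body presses on something with over 40 N, if the wrist force passes 120 N, or if a joint passes its speed limit or range.

## Working session

There is one attempt and no reset: what is moved stays moved. The work goes in short steps, Python scripts to look and compute and a tool call to move; the robot and the scene stay as the last step left them, time stands still between calls to the robot, and variables do not carry over. Pictures are saved under pics/ and viewed, and the job is handed in when it is done.

Besides the shell and the picture viewer there is one more tool, called after "Emit:" as name(argument=value, ...) on one line, values as JSON. play_rows: Moves the arm, as the interface text tells. Its arguments: {"type":"object","properties":{"moves":{"type":"array"},"squeeze":{"type":"number"}},"required":["moves"]}

```bash
mkdir -p pics; ls; python3 - <<'E'
from station import ctrl, eyes
import cv2
o=ctrl.get_obs(); print({k:(v if not hasattr(v,'round') else v.round(3) if hasattr(v,'shape') else v) for k,v in o.items()})
for n in ("side","top","wrist"):
    r=eyes.get_image(n); cv2.imwrite(f"pics/a_{n}.png",r["img"][:,:,::-1]); print(n,r["camera_matrix"],r["cam_to_world"].round(3), r.keys())
E
```

```text
pics
{'t': 0.0, 'q': array([-1.234,  0.053,  1.614,  0.   ,  1.476, -0.119]), 'dq': array([ 0.001, -0.   , -0.001, -0.001,  0.001, -0.   ]), 'effort': array([-2.0000e-03, -3.9369e+01, -3.7017e+01, -0.0000e+00,  7.0000e-03,
        0.0000e+00]), 'tool_pos': array([ 0.275, -0.561,  0.23 ]), 'tool_rot': array([-0.457,  1.97 , -1.966]), 'contact_force': array([ 0.192, -0.269, -0.787]), 'wrist_torque': array([-0.009,  0.028,  0.037]), 'opening': 0.08553160592564973}
side [[391.51425773   0.         324.15094013]
 [  0.         391.51425773 196.66939514]
 [  0.           0.           1.        ]] [[ 0.998  0.057 -0.041  0.485]
 [-0.067  0.615 -0.786 -1.477]
 [-0.02   0.787  0.617  1.172]
 [ 0.     0.     0.     1.   ]] dict_keys(['img', 'camera_matrix', 'cam_to_world'])
top [[363.98319245   0.         322.23751571]
 [  0.         363.98319245 198.22005568]
 [  0.           0.           1.        ]] [[ 5.800e-02  9.740e-01 -2.210e-01  3.050e-01]
 [-9.980e-01  5.700e-02 -1.200e-02 -1.580e-01]
 [ 1.000e-03  2.210e-01  9.750e-01  1.317e+00]
 [ 0.000e+00  0.000e+00  0.000e+00  1.000e+00]] dict_keys(['img', 'camera_matrix', 'cam_to_world'])
wrist [[275.88885081   0.         317.21377738]
 [  0.         275.88885081 199.4784863 ]
 [  0.           0.           1.        ]] [[ 0.44   0.862  0.25   0.338]
 [-0.898  0.423  0.121 -0.529]
 [-0.001 -0.278  0.961  0.371]
 [ 0.     0.     0.     1.   ]] dict_keys(['img', 'camera_matrix', 'cam_to_world'])
```

View pics/a_side.png

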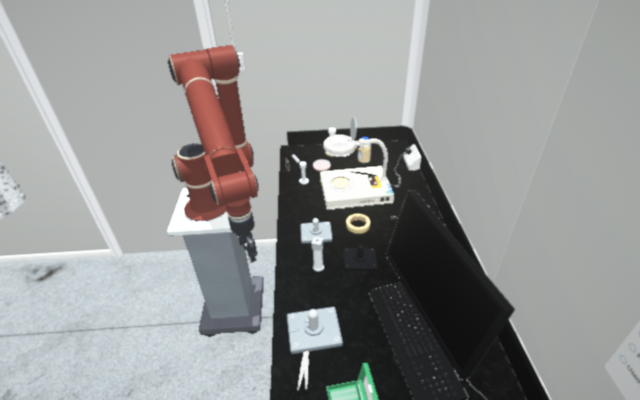

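View pics/a_top.png

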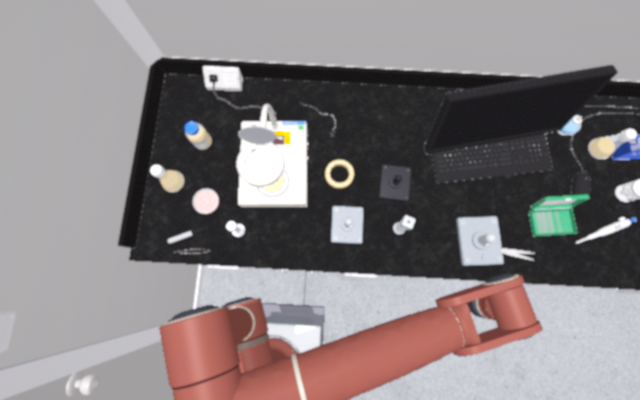

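```bash
cat > h.py <<'E'
import numpy as np, cv2
from station import ctrl, eyes, find_in, regions_of, pinpoint
def ray(r,p):
    K=r["camera_matrix"];T=r["cam_to_world"]
    d=np.linalg.inv(K)@np.array([p[0],p[1],1.0]); d=np.array([d[0],-d[1],-d[2]])
    return T[:3,3],T[:3,:3]@d
def atz(r,p,z):
    o,d=ray(r,p); return o+d*(z-o[2])/d[2]
def proj(r,P):
    T=r["cam_to_world"]; c=T[:3,:3].T@(np.asarray(P,float)-T[:3,3]); v=r["camera_matrix"]@np.array([c[0],-c[1],-c[2]]); return v[:2]/v[2]
def tri(rs,ps):
    A=np.zeros((3,3));b=np.zeros(3);L=[]
    for r,p in zip(rs,ps):
        o,d=ray(r,p);d=d/np.linalg.norm(d);M=np.eye(3)-np.outer(d,d);A+=M;b+=M@o;L.append((M,o))
    X=np.linalg.solve(A,b); return X,[np.linalg.norm(M@(X-o)).round(4) for M,o in L]
E
python3 - <<'E'
from h import *
for n in ("side","top"):
    r=eyes.get_image(n)
    for q,z in (("column",0),("column_head",.13),("column_hole",.024),("stand_base",0),("shoulder",.026),("stub_nose",.086),("post",0),("flask",0),("dish",0),("tape",0),("marker",0)):
        for d in pinpoint(n,q)[:4]:
            print(n,q,round(d["score"],2),np.round(d["point"],1),atz(r,d["point"],z).round(4))
E
```

```text
side column 0.72 [321.5 268. ] [ 0.5207 -0.4363  0.    ]
side column 0.23 [360.4 226.8] [ 0.7064 -0.2125  0.    ]
side column_head 0.51 [320.2 242. ] [ 0.5198 -0.4229  0.13  ]
side column_hole 0.89 [314.7 263.6] [ 0.4949 -0.4328  0.024 ]
side stand_base 0.83 [314.3 330.1] [ 0.4793 -0.7102  0.    ]
side stand_base 0.55 [316.6 236.2] [ 0.5108 -0.2549  0.    ]
side shoulder 0.9 [311.3 323.6] [ 0.4705 -0.7018  0.026 ]
side shoulder 0.66 [318.7 230.9] [ 0.5209 -0.2504  0.026 ]
side shoulder 0.62 [357.6 253. ] [ 0.6688 -0.3929  0.026 ]
side stub_nose 0.69 [313.1 311.8] [ 0.479  -0.6985  0.086 ]
side stub_nose 0.62 [361.1 245.3] [ 0.6781 -0.4103  0.086 ]
side stub_nose 0.61 [316.8 216.9] [ 0.5158 -0.2278  0.086 ]
side post 0.66 [306.4 180.3] [0.4801 0.1615 0.    ]
side dish 0.69 [318.8 162. ] [0.5532 0.3267 0.    ]
side tape 0.52 [359. 225.] [ 0.7019 -0.2003  0.    ]
side marker 0.61 [295.9 159.9] [0.4282 0.3603 0.    ]
side marker 0.49 [305.  182.9] [0.4722 0.1395 0.    ]
top column 0.57 [397.9 225.1] [ 0.5197 -0.4232  0.    ]
top column_head 0.57 [407.2 221.8] [ 0.5113 -0.4276  0.13  ]
top column_hole 0.8 [398.4 229.3] [ 0.5008 -0.4204  0.024 ]
top stand_base 0.96 [395.2 180.2] [ 0.6892 -0.4111  0.    ]
top stand_base 0.61 [349.9 220.8] [ 0.5254 -0.2477  0.    ]
top stand_base 0.55 [480.5 238.4] [ 0.4885 -0.7224  0.    ]
top shoulder 0.98 [482.  238.1] [ 0.4863 -0.7166  0.026 ]
top shoulder 0.79 [348.5 223.3] [ 0.5117 -0.2413  0.026 ]
top shoulder 0.56 [397.9 179.9] [ 0.6834 -0.416   0.026 ]
top stub_nose 0.88 [349.1 220. ] [ 0.5136 -0.239   0.086 ]
top stub_nose 0.87 [398.5 175.4] [ 0.6823 -0.4059  0.086 ]
top stub_nose 0.74 [494.8 237.2] [ 0.4834 -0.734   0.086 ]
top flask 0.75 [174.4 182. ] [0.634  0.4148 0.    ]
top dish 0.57 [205.9 200.3] [0.5711 0.2879 0.    ]
top tape 0.77 [340.3 172. ] [ 0.7092 -0.2039  0.    ]
top marker 0.66 [189.8 234.3] [0.4421 0.33   0.    ]
```

```bash
python3 - <<'E'
from h import *
t=cv2.imread("pics/a_top.png")[150:280,310:530]; s=cv2.imread("pics/a_side.png")[195:365,265:405]
t=cv2.resize(t,None,fx=3.6,fy=3.6,interpolation=cv2.INTER_CUBIC); s=cv2.resize(s,None,fx=3.4,fy=3.4,interpolation=cv2.INTER_CUBIC)
cv2.imwrite("pics/b_t.png",t);cv2.imwrite("pics/b_s.png",s)
E
```

```text
(no output)
```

View pics/b_t.png

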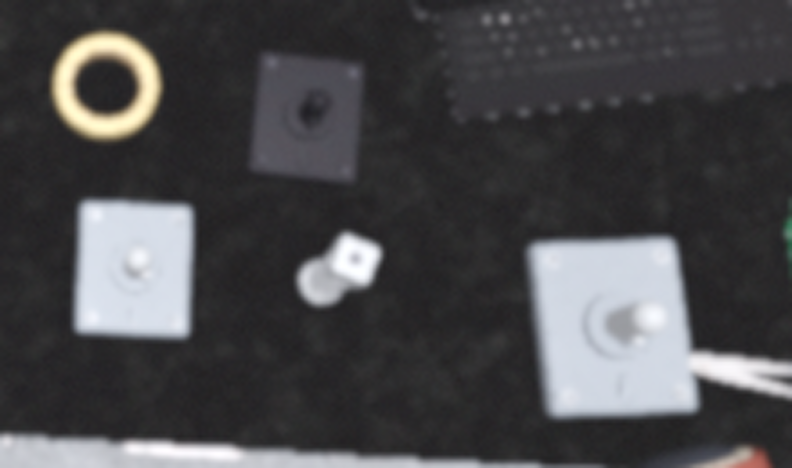

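View pics/b_s.png

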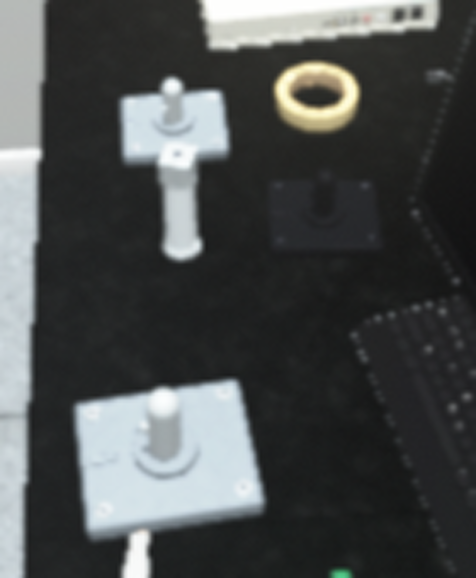

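View pics/a_wrist.png

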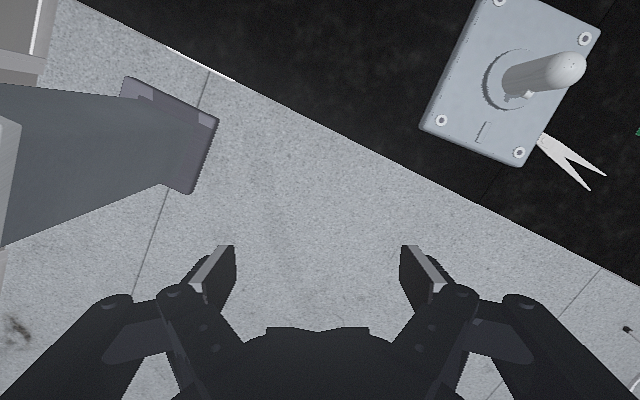

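Candidates: small grey base, top (348,224); large grey base, top (481,240); black base, top (396,182). The small grey one measures about 130×110 mm in the crop, so that is the one. The column (square head, flared foot) is at top (398,227), and the post is at the left place. Next I'll look from closer with the wrist camera.

Emit:
play_rows(moves=[{"x": 2.0,"y": 3,"z": 0.8},{"x": 2.0,"y": 3,"z": 0.8},{"x": 2.0,"y": 3,"z": 0.8},{"x": 1.5,"y": 3,"z": 0.8},{"x": 1.5,"y": 3},{"x": 0.5,"y": 0}])

```text
invalid input
```

```bash
python3 - <<'E'
from h import *
from scipy.spatial.transform import Rotation as R
o=ctrl.get_obs(); print(o["t"],o["tool_pos"].round(4),R.from_rotvec(o["tool_rot"]).as_matrix().round(3),o["q"].round(2))
r=eyes.get_image("wrist"); np.savez("w1.npz",**r); cv2.imwrite("pics/c_wrist.png",r["img"][:,:,::-1])
for q,z in (("column",0),("column_head",.13),("column_hole",.024),("shoulder",.026),("stub_nose",.086)):
    for d in pinpoint("wrist",q)[:3]: print(q,round(d["score"],2),np.round(d["point"],1),atz(r,d["point"],z).round(4))
E
```

```text
1.35 [ 0.2751 -0.5612  0.2313] [[-0.898  0.     0.44 ]
 [-0.44   0.    -0.898]
 [-0.    -1.    -0.   ]] [-1.23  0.05  1.61  0.    1.48 -0.12]
shoulder 0.87 [513.7  81.2] [ 0.4778 -0.7158  0.026 ]
stub_nose 0.73 [575.3  69.2] [ 0.4881 -0.7296  0.086 ]
```

View pics/c_wrist.png

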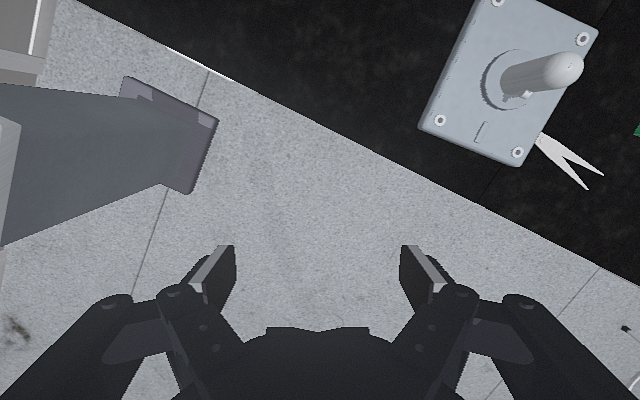

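The arm did not move: the call was refused, probably because every row needs all five numbers. I'll fill them all in.

Emit:
play_rows(moves=[{"x": 2.0,"y": 3,"z": 0.8,"turn": 0,"jaw": 8.5},{"x": 2.0,"y": 3,"z": 0.8,"turn": 0,"jaw": 8.5},{"x": 2.0,"y": 3,"z": 0.8,"turn": 0,"jaw": 8.5},{"x": 1.5,"y": 3,"z": 0.8,"turn": 0,"jaw": 8.5},{"x": 1.5,"y": 3,"z": 0,"turn": 0,"jaw": 8.5},{"x": 0.5,"y": 0,"z": 0,"turn": 0,"jaw": 8.5}], squeeze=60)

```text
t: 2.15
tool_pos: [0.3722, -0.4074, 0.2645]
tool_rot: [-0.458, 1.965, -1.965]
contact_force: [0.3, 0.1, -0.3]
opening: 0.0849
```

```bash
cat > look.py <<'E'
from h import *
import sys
from scipy.spatial.transform import Rotation as R
o=ctrl.get_obs(); M=R.from_rotvec(o["tool_rot"]).as_matrix(); print(o["t"],o["tool_pos"].round(4),"jaw yaw deg",np.degrees(np.arctan2(M[1,2],M[0,2])).round(2),"q",o["q"].round(2),"F",o["contact_force"].round(1))
n=sys.argv[1]
r=eyes.get_image("wrist"); np.savez(n+".npz",**r); cv2.imwrite(f"pics/{n}.png",r["img"][:,:,::-1])
for q,z in (("column",0),("column_head",.13),("column_hole",.024),("shoulder",.026),("stub_nose",.086)):
    for d in pinpoint("wrist",q)[:3]: print(q,round(d["score"],2),np.round(d["point"],1),atz(r,d["point"],z).round(4))
E
python3 look.py c1
```

```text
2.15 [ 0.3722 -0.4074  0.2645] jaw yaw deg -63.64 q [-0.97 -0.14  1.75  0.    1.54  0.14] F [ 0.3  0.1 -0.3]
column 0.64 [374.6  90.2] [ 0.5059 -0.4287  0.    ]
column_head 0.69 [399.8  72.5] [ 0.5068 -0.4248  0.13  ]
column_hole 0.75 [369.1  95.8] [ 0.4927 -0.4225  0.024 ]
shoulder 0.73 [545.3 200.9] [ 0.481  -0.7187  0.026 ]
shoulder 0.71 [240.4   8.4] [ 0.5096 -0.2364  0.026 ]
shoulder 0.23 [248.3  18.7] [ 0.5039 -0.249   0.026 ]
stub_nose 0.78 [598.2 223. ] [ 0.4802 -0.7417  0.086 ]
```

View pics/c1.png

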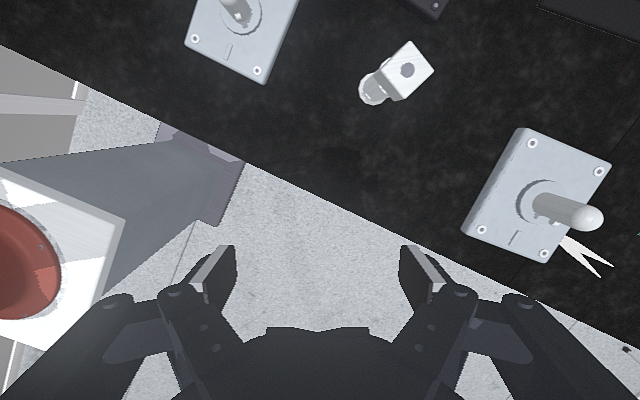

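```bash
python3 - <<'E'
import cv2
t=cv2.imread("pics/c1.png")
a=cv2.resize(t[30:120,345:450],None,fx=7,fy=6.5*7/6.5,interpolation=cv2.INTER_CUBIC)
cv2.imwrite("pics/c1a.png",a[:590])
b=cv2.resize(t[0:95,175:305],None,fx=6,fy=6,interpolation=cv2.INTER_CUBIC)
cv2.imwrite("pics/c1b.png",b)
E
```

```text
(no output)
```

View pics/c1a.png

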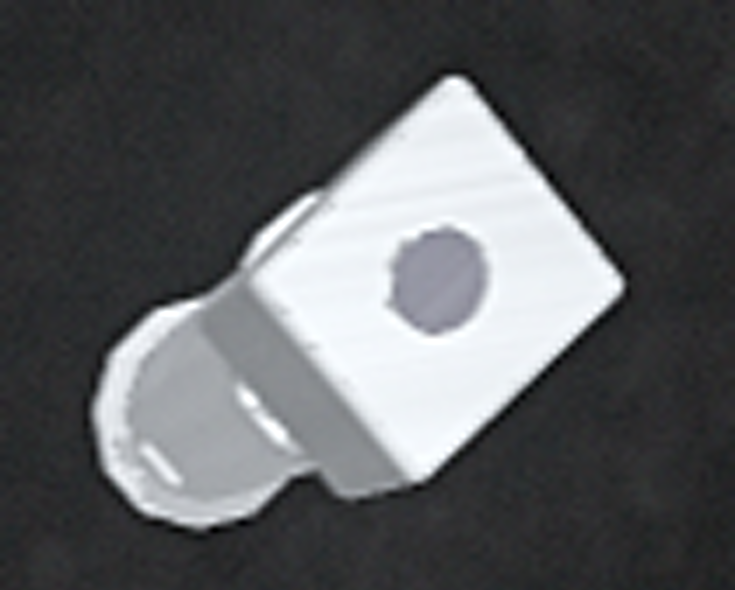

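View pics/c1b.png

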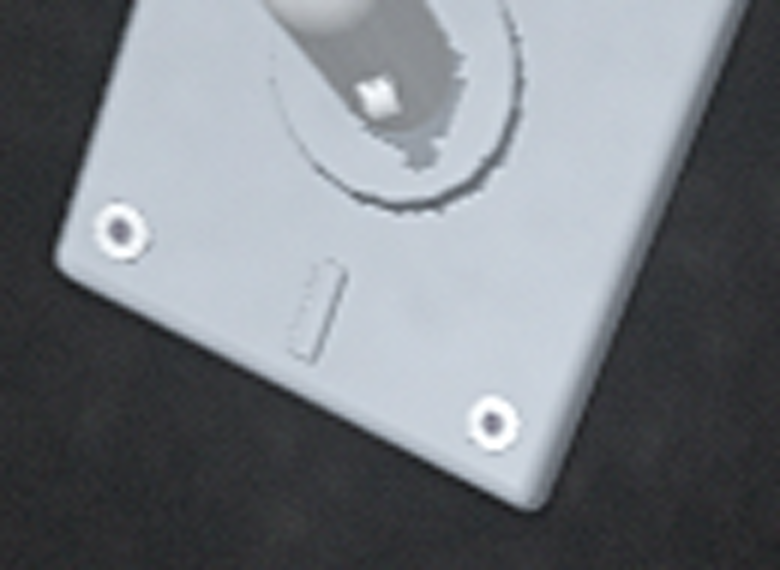

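```bash
python3 - <<'E'
from h import *
r=dict(np.load("c1.npz"))
C=[atz(r,p,.148) for p in [(410,40.7),(434.3,71),(405,98.6),(380.7,70)]]
C=np.array(C); print(C.round(4), "centre",C.mean(0).round(4))
for i in range(4):
    d=C[(i+1)%4]-C[i]; print(np.linalg.norm(d).round(4),np.degrees(np.arctan2(d[1],d[0])).round(1))
print("hole",atz(r,(367.9,96.4),.024).round(4), "btn", atz(r,(238,16),.05).round(4))
E
```

```text
[[ 0.5269 -0.4166  0.148 ]
 [ 0.5163 -0.4475  0.148 ]
 [ 0.486  -0.4366  0.148 ]
 [ 0.4965 -0.4059  0.148 ]] centre [ 0.5064 -0.4266  0.148 ]
0.0327 -108.9
0.0322 160.2
0.0325 71.1
0.0322 -19.4
hole [ 0.4913 -0.4215  0.024 ] btn [ 0.4968 -0.2455  0.05  ]
```

Emit:
play_rows(moves=[{"x": 0,"y": 3,"z": 0,"turn": 6,"jaw": 8.5},{"x": 0,"y": 3,"z": 0,"turn": 6,"jaw": 8.5},{"x": 0,"y": 3,"z": 0,"turn": 6,"jaw": 8.5},{"x": 0,"y": 3,"z": 0,"turn": 6,"jaw": 8.5},{"x": 0,"y": 2.5,"z": 0,"turn": 0,"jaw": 8.5},{"x": 0,"y": 0,"z": 0,"turn": 0,"jaw": 8.5}])

```text
t: 2.95
tool_pos: [0.3698, -0.264, 0.2632]
tool_rot: [-0.795, 1.7, -1.699]
contact_force: [0.6, -0.1, 0.7]
opening: 0.085
```

```bash
python3 look.py d1; python3 - <<'E'
import cv2
t=cv2.imread("pics/d1.png")
cv2.imwrite("pics/d1z.png",cv2.resize(t[0:200,190:450],None,fx=3,fy=3,interpolation=cv2.INTER_CUBIC))
E
```

```text
2.95 [ 0.3698 -0.264   0.2632] jaw yaw deg -39.8 q [-0.78 -0.39  1.95  0.    1.58 -0.09] F [ 0.6 -0.1  0.7]
column 0.76 [455.5 194. ] [ 0.507  -0.4263  0.    ]
column_head 0.95 [512.8 223.1] [ 0.5071 -0.4229  0.13  ]
column_hole 0.7 [452.8 200.3] [ 0.4936 -0.419   0.024 ]
shoulder 0.91 [567.1 111.1] [ 0.673  -0.4096  0.026 ]
shoulder 0.61 [385.6  88.5] [ 0.5069 -0.2353  0.026 ]
stub_nose 0.94 [401.   81.4] [ 0.5092 -0.236   0.086 ]
stub_nose 0.74 [615.1 106. ] [ 0.6749 -0.4065  0.086 ]
stub_nose 0.44 [454.2 195.1] [ 0.4855 -0.3803  0.086 ]
```

View pics/d1z.png

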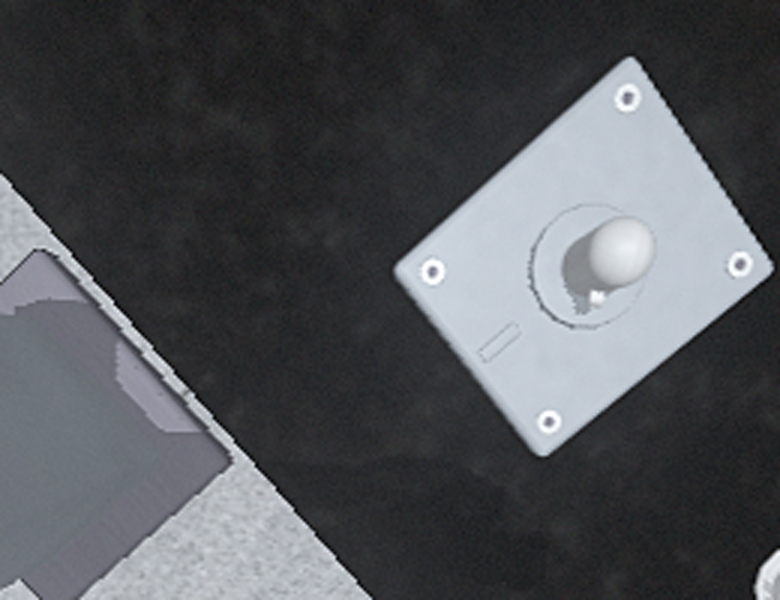

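```bash
python3 - <<'E'
from h import *
r=dict(np.load("d1.npz"))
f=lambda x,y:(190+(x-1)/3,(y-1)/3)
C=np.array([atz(r,f(*p),.018) for p in [(632,58),(773,265),(543,455),(397,270)]]); print(C.round(4),C.mean(0).round(4))
for i in range(4):
    d=C[(i+1)%4]-C[i]; print(np.linalg.norm(d).round(4),np.degrees(np.arctan2(d[1],d[0])).round(1))
S=np.array([atz(r,f(*p),.018) for p in [(627,98),(740,264),(549,421),(432,271)]]);print("screws",S.mean(0).round(4))
# boss circle: project circle for candidate centre -> overlay
c=S.mean(0)*.5+C.mean(0)*.5
img=cv2.resize(r["img"][0:200,190:450],None,fx=3,fy=3,interpolation=cv2.INTER_CUBIC)[:,:,::-1].copy()
def circ(cx,cy,z,R,col):
    P=[proj(r,(cx+R*np.cos(a),cy+R*np.sin(a),z)) for a in np.linspace(0,6.283,73)]
    P=np.array([((p[0]-190)*3+1,p[1]*3+1) for p in P]).round().astype(int); cv2.polylines(img,[P],True,col,1)
circ(c[0],c[1],.026,.025,(0,0,255)); circ(c[0],c[1],.0737,.0123,(0,255,0))
img=cv2.resize(img[160:360,440:720],None,fx=2.8,fy=2.8)
cv2.imwrite("pics/d1o.png",img)
b=atz(r,f(597,297),.05); v=b-c; print("btn",b.round(4),np.linalg.norm(v[:2]).round(4),np.degrees(np.arctan2(v[1],v[0])).round(1),c)
E
```

```text
[[ 0.5694 -0.1829  0.018 ]
 [ 0.5712 -0.287   0.018 ]
 [ 0.4451 -0.2887  0.018 ]
 [ 0.4441 -0.1838  0.018 ]] [ 0.5075 -0.2356  0.018 ]
0.1041 -89.1
0.126 -179.2
0.1049 90.6
0.1253 0.4
screws [ 0.508  -0.2357  0.018 ]
btn [ 0.4972 -0.2454  0.05  ] 0.0143 -137.3 [ 0.5077213  -0.23566457  0.018     ]
```

View pics/d1o.png

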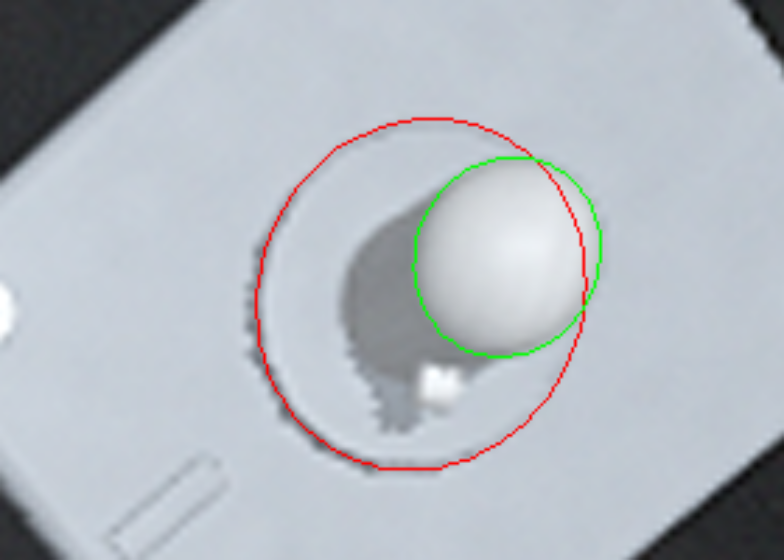

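```bash
python3 - <<'E'
from h import *
print(ctrl.grasp_offset)
t=cv2.imread("pics/d1.png")
cv2.imwrite("pics/d1h.png",cv2.resize(t[170:260,435:545],None,fx=7,fy=7,interpolation=cv2.INTER_CUBIC)[:600])
E
```

```text
0.0187
```

View pics/d1h.png

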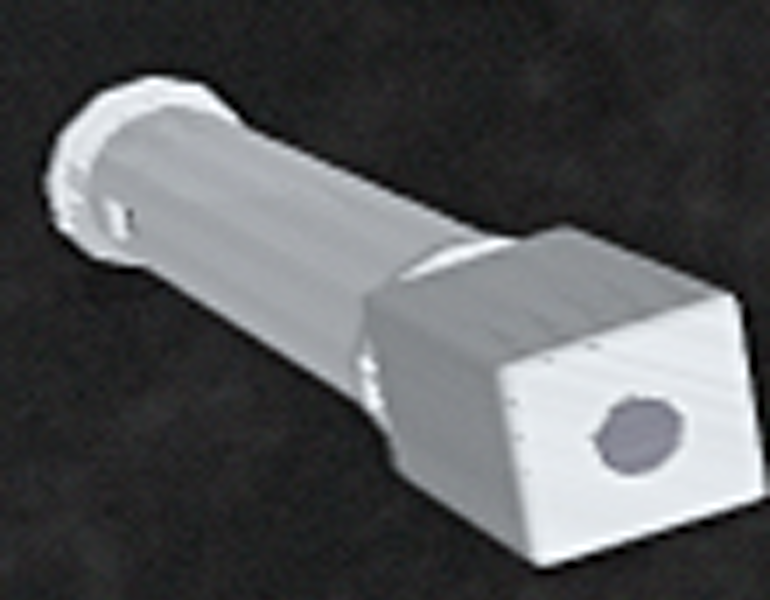

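```bash
python3 - <<'E'
from h import *
r=dict(np.load("d1.npz"))
C=np.array([atz(r,(435+x/7-.4,170+y/7-.4),.148) for x,y in [(735,295),(766,492),(540,565),(498,368)]]); print(C.round(4),C.mean(0).round(4))
for i in range(4):
    d=C[(i+1)%4]-C[i]; print(np.linalg.norm(d).round(4),np.degrees(np.arctan2(d[1],d[0])).round(1))
print(atz(r,(435+120/7,170+220/7),.024).round(4))
E
```

```text
[[ 0.5271 -0.415   0.148 ]
 [ 0.5165 -0.4452  0.148 ]
 [ 0.4858 -0.4347  0.148 ]
 [ 0.4962 -0.4035  0.148 ]] [ 0.5064 -0.4246  0.148 ]
0.032 -109.4
0.0325 161.1
0.0329 71.5
0.033 -20.5
[ 0.492  -0.4198  0.024 ]
```

Emit:
play_rows(moves=[{"x": 1.7,"y": -2,"z": -0.5,"turn": 6.9,"jaw": 8.5},{"x": 1.7,"y": -2,"z": -0.5,"turn": 6.9,"jaw": 8.5},{"x": 1.7,"y": -2,"z": -0.5,"turn": 6.9,"jaw": 8.5},{"x": 1.7,"y": -2,"z": -0.5,"turn": 6.9,"jaw": 8.5},{"x": 1.7,"y": -2,"z": -0.5,"turn": 6.9,"jaw": 8.5},{"x": 1.7,"y": -2,"z": -0.5,"turn": 6.9,"jaw": 8.5},{"x": 1.7,"y": -2,"z": -0.5,"turn": 6.9,"jaw": 8.5},{"x": 1.7,"y": -2,"z": -0.5,"turn": 6.9,"jaw": 8.5}])

```text
t: 3.92
tool_pos: [0.5065, -0.4283, 0.2221]
tool_rot: [-1.326, 1.008, -1.006]
contact_force: [-0.3, 0.3, 0.6]
opening: 0.0849
```

Emit:
play_rows(moves=[{"x": 0,"y": 0,"z": 0,"turn": 6.9,"jaw": 8.5},{"x": 0,"y": 0,"z": 0,"turn": 6.9,"jaw": 8.5},{"x": 0,"y": 0,"z": 0,"turn": 6.9,"jaw": 8.5},{"x": 0,"y": 0,"z": 0,"turn": 6.9,"jaw": 8.5},{"x": 0,"y": 0,"z": 0,"turn": 6.9,"jaw": 8.5},{"x": 0,"y": 0,"z": 0,"turn": 6.9,"jaw": 8.5},{"x": 0,"y": 0,"z": 0,"turn": 6.9,"jaw": 8.5},{"x": 0,"y": 0,"z": 0,"turn": 6.9,"jaw": 8.5}])

```text
t: 4.58
tool_pos: [0.5057, -0.4273, 0.2225]
tool_rot: [-1.554, 0.264, -0.263]
contact_force: [-0.6, -0.3, -0.8]
opening: 0.0851
```

```bash
python3 look.py e1
```

```text
4.5833 [ 0.5057 -0.4273  0.2225] jaw yaw deg 70.77 q [-0.81  0.14  1.53 -0.    1.47 -2.05] F [-0.6 -0.3 -0.8]
column 0.74 [316.8 173.6] [ 0.5042 -0.4265  0.    ]
column_head 0.93 [319.2 200.7] [ 0.5046 -0.4242  0.13  ]
column_hole 0.63 [316.6 167.4] [ 0.4925 -0.4226  0.024 ]
shoulder 0.79 [470.7 127.5] [ 0.5073 -0.2344  0.026 ]
shoulder 0.73 [371.7 285.8] [ 0.6752 -0.4047  0.026 ]
shoulder 0.57 [101.1 230.2] [ 0.4773 -0.718   0.026 ]
stub_nose 0.79 [ 45.8 259.7] [ 0.4812 -0.7395  0.086 ]
stub_nose 0.77 [380.6 312.9] [ 0.6723 -0.4047  0.086 ]
stub_nose 0.74 [507.6 128.3] [ 0.5079 -0.2305  0.086 ]
```

View pics/e1.png

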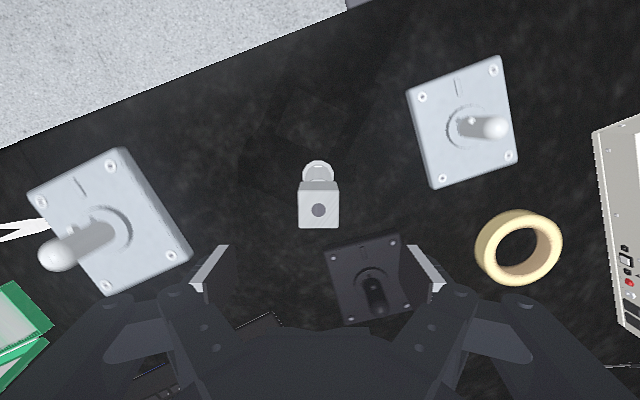

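Emit:
play_rows(moves=[{"x": 0,"y": 0.15,"z": -1.4,"turn": 0,"jaw": 8.5},{"x": 0,"y": 0,"z": -1.4,"turn": 0,"jaw": 8.5},{"x": 0,"y": 0,"z": -1.4,"turn": 0,"jaw": 8.5},{"x": 0,"y": 0,"z": -1.4,"turn": 0,"jaw": 8.5},{"x": 0,"y": 0,"z": -1.4,"turn": 0,"jaw": 8.5},{"x": 0,"y": 0,"z": -1.4,"turn": 0,"jaw": 8.5},{"x": 0,"y": 0,"z": -1.4,"turn": 0,"jaw": 8.5},{"x": 0,"y": 0,"z": -1.3,"turn": 0,"jaw": 8.5}])

```text
t: 5.55
tool_pos: [0.5058, -0.4244, 0.1103]
tool_rot: [-1.554, 0.268, -0.266]
contact_force: [-0.9, -0.4, -0.1]
opening: 0.0852
```

```bash
python3 - <<'E'
from h import *
r=dict(np.load("e1.npz"))
t=r["img"][:,:,::-1]
cv2.imwrite("pics/e1b.png",cv2.resize(t[50:195,395:525],None,fx=4,fy=4,interpolation=cv2.INTER_CUBIC))
E
python3 look.py e2
```

```text
5.55 [ 0.5058 -0.4244  0.1103] jaw yaw deg 70.51 q [-0.81  0.23  1.62 -0.    1.29 -2.04] F [-0.9 -0.4 -0.1]
column 0.81 [316.8 198.3] [ 0.5067 -0.4242  0.    ]
column 0.67 [316.5 190.9] [ 0.4998 -0.4221  0.    ]
column_head 0.94 [314.9 266.3] [ 0.5046 -0.4242  0.13  ]
shoulder 0.85 [386.9 352.6] [ 0.6766 -0.409   0.026 ]
shoulder 0.72 [539.3 131.6] [ 0.5068 -0.2366  0.026 ]
shoulder 0.64 [  6.5 281.4] [ 0.4792 -0.7209  0.026 ]
stub_nose 0.82 [620.9 132.3] [ 0.5053 -0.2352  0.086 ]
```

View pics/e1b.png

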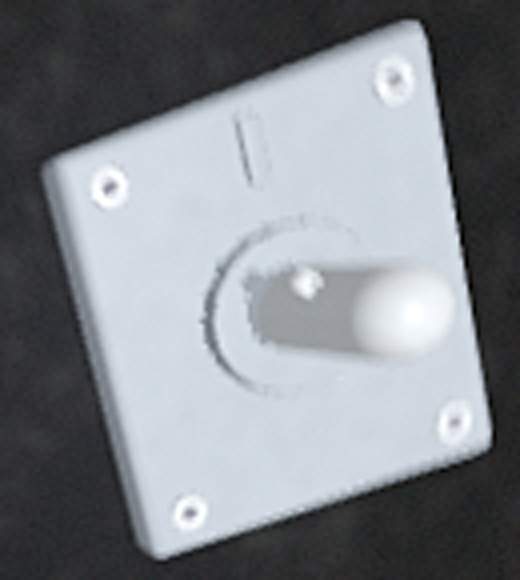

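View pics/e2.png

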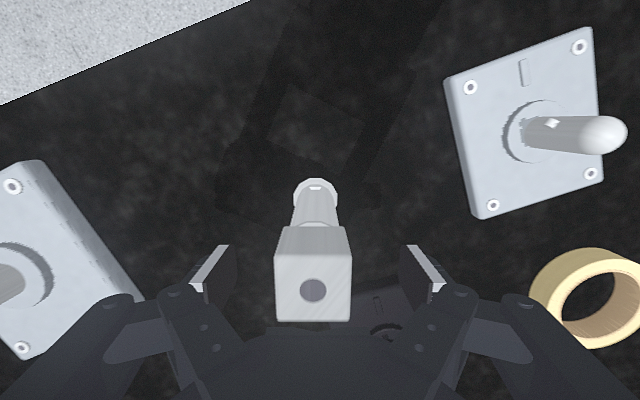

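```bash
python3 - <<'E'
from h import *
r=dict(np.load("e2.npz"))
print(proj(r,(0.5058,-0.4244,.148)), atz(r,(313,290),.148), r["cam_to_world"].round(3))
r=dict(np.load("e1.npz"))
S=np.array([atz(r,(395+x/4-.4,50+y/4-.4),.018) for x,y in [(110,187),(395,80),(454,421),(190,513)]]); print("screws",S.mean(0).round(4))
print("btn",atz(r,(395+307/4-.4,50+282/4-.4),.05).round(4))
r=dict(np.load("e2.npz")); print("btn",atz(r,(552,123),.05).round(4),"screws",np.mean([atz(r,p,.018) for p in [(470.5,87.5),(579,47),(590.5,174),(493,205)]],0).round(4))
E
```

```text
[315.1082896  290.01222956] [ 0.50549068 -0.42525622  0.148     ] [[ 0.334 -0.906 -0.261  0.44 ]
 [ 0.943  0.321  0.093 -0.4  ]
 [-0.    -0.277  0.961  0.252]
 [ 0.     0.     0.     1.   ]]
screws [ 0.506  -0.2352  0.018 ]
btn [ 0.4949 -0.2443  0.05  ]
btn [ 0.4967 -0.2448  0.05  ] screws [ 0.508  -0.2359  0.018 ]
```

Emit:
play_rows(moves=[{"x": 0,"y": -0.05,"z": 0,"turn": 0,"jaw": 5},{"x": 0,"y": 0,"z": 0,"turn": 0,"jaw": 2.5},{"x": 0,"y": 0,"z": 0,"turn": 0,"jaw": 2.5},{"x": 0,"y": 0,"z": 0,"turn": 0,"jaw": 2.5},{"x": 0,"y": 0,"z": 0,"turn": 0,"jaw": 2.5},{"x": 0,"y": 0,"z": 0,"turn": 0,"jaw": 2.5},{"x": 0,"y": 0,"z": 0,"turn": 0,"jaw": 2.5},{"x": 0,"y": 0,"z": 0,"turn": 0,"jaw": 2.5}], squeeze=60)

```text
t: 6.52
tool_pos: [0.5063, -0.4254, 0.1129]
tool_rot: [-1.555, 0.266, -0.267]
contact_force: [0.1, 0.1, 2.5]
opening: 0.0335
```

Emit:
play_rows(moves=[{"x": 0,"y": 0,"z": 0,"turn": 0,"jaw": 2.5},{"x": 0,"y": 0,"z": 0,"turn": 0,"jaw": 2.5},{"x": 0,"y": 0,"z": 1,"turn": 0,"jaw": 2.5},{"x": 0,"y": 0,"z": 2,"turn": 0,"jaw": 2.5},{"x": 0,"y": 0,"z": 3,"turn": 0,"jaw": 2.5},{"x": 0,"y": 0,"z": 3,"turn": 0,"jaw": 2.5},{"x": 0,"y": 0,"z": 2,"turn": 0,"jaw": 2.5},{"x": 0,"y": 0,"z": 0,"turn": 0,"jaw": 2.5}])

```text
t: 7.18
tool_pos: [0.5079, -0.4269, 0.2287]
tool_rot: [-1.56, 0.261, -0.273]
contact_force: [1.3, -0.5, 0.1]
opening: 0.0333
```

```bash
python3 look.py f1
```

```text
7.1833 [ 0.5079 -0.4269  0.2287] jaw yaw deg 70.52 q [-0.81  0.14  1.53  0.    1.47 -2.04] F [ 1.3 -0.5  0.1]
column 0.79 [317.2 196.2] [ 0.5394 -0.4382  0.    ]
column_head 0.64 [317.9 263.1] [ 0.5686 -0.4472  0.13  ]
column_hole 0.71 [316.9 187.7] [ 0.5221 -0.4324  0.024 ]
shoulder 0.64 [466.6 124.6] [ 0.5078 -0.237   0.026 ]
shoulder 0.57 [105.5 225.7] [ 0.4769 -0.7173  0.026 ]
stub_nose 0.95 [ 50.9 254.1] [ 0.4801 -0.7402  0.086 ]
stub_nose 0.82 [500.2 122.8] [ 0.5054 -0.2343  0.086 ]
```

View pics/f1.png

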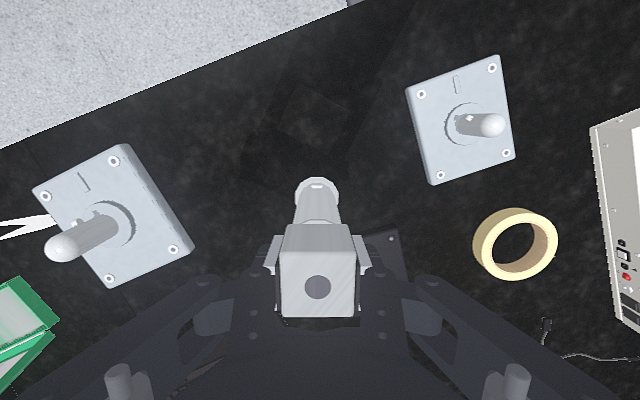

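Emit:
play_rows(moves=[{"x": 0,"y": 2.4,"z": 0,"turn": 6,"jaw": 2.5},{"x": 0,"y": 2.4,"z": 0,"turn": 6,"jaw": 2.5},{"x": 0,"y": 2.4,"z": 0,"turn": 6,"jaw": 2.5},{"x": 0,"y": 2.4,"z": 0,"turn": 6,"jaw": 2.5},{"x": 0,"y": 2.4,"z": 0,"turn": 6,"jaw": 2.5},{"x": 0,"y": 2.4,"z": 0,"turn": 6,"jaw": 2.5},{"x": 0,"y": 2.4,"z": 0,"turn": 6,"jaw": 2.5},{"x": 0,"y": 2.3,"z": 0,"turn": 6,"jaw": 2.5}])

```text
t: 8.15
tool_pos: [0.5053, -0.2325, 0.2204]
tool_rot: [-1.532, -0.392, 0.396]
contact_force: [0.2, 0.1, -2.4]
opening: 0.0337
```

Emit:
play_rows(moves=[{"x": 0,"y": 0,"z": 0,"turn": 0,"jaw": 2.5},{"x": 0,"y": 0,"z": 0,"turn": 0,"jaw": 2.5},{"x": 0,"y": 0,"z": 0,"turn": 0,"jaw": 2.5}])

```text
t: 8.4
tool_pos: [0.5057, -0.2343, 0.2213]
tool_rot: [-1.535, -0.388, 0.39]
contact_force: [-0.3, -0.0, -1.5]
opening: 0.0329
```

```bash
python3 look.py g1
```

```text
8.4 [ 0.5057 -0.2343  0.2213] jaw yaw deg 118.46 q [-0.57 -0.1   1.78 -0.    1.46 -2.63] F [-0.3 -0.  -1.5]
column 0.74 [317.1 198.1] [ 0.534  -0.2182  0.    ]
column_head 0.89 [319.3 264.5] [ 0.5579 -0.2029  0.13  ]
column_hole 0.89 [317.9 187.5] [ 0.5154 -0.2272  0.024 ]
shoulder 0.64 [314.7 179.1] [ 0.5074 -0.236   0.026 ]
shoulder 0.61 [140.8 230.7] [ 0.6768 -0.4039  0.026 ]
stub_nose 0.98 [107.1 247.8] [ 0.6724 -0.4055  0.086 ]
stub_nose 0.57 [314.5 187.5] [ 0.504  -0.2375  0.086 ]
stub_nose 0.23 [316.6 175. ] [ 0.4915 -0.2418  0.086 ]
```

View pics/g1.png

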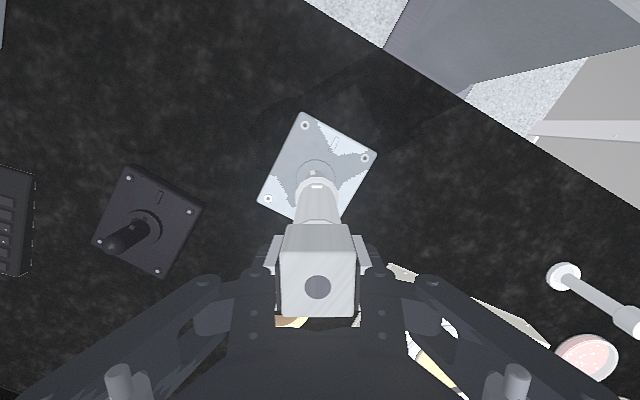

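```bash
python3 - <<'E'
from h import *
r=dict(np.load("g1.npz"))
o=ctrl.get_obs();p=o["tool_pos"]
zr=p[2]-.113
img=r["img"][:,:,::-1].copy()
img=cv2.resize(img[100:330,245:400],None,fx=5,fy=5,interpolation=cv2.INTER_CUBIC)
def circ(cx,cy,z,R,col):
    P=[proj(r,(cx+R*np.cos(a),cy+R*np.sin(a),z)) for a in np.linspace(0,6.283,73)]
    P=np.array([((q[0]-245)*5+2,(q[1]-100)*5+2) for q in P]).round().astype(int); cv2.polylines(img,[P],True,col,1)
circ(p[0],p[1],zr,.0205,(0,0,255)); circ(.5075,-.2357,.026,.025,(0,255,0))
cv2.imwrite("pics/g1o.png",img[:600])
print(np.mean([atz(r,q,.148+zr) for q in [(282,265),(353,265),(281,318),(354,318)]],0),p)
E
```

```text
[ 0.50802581 -0.23207491  0.25717294] [ 0.50601879 -0.23483556  0.22217294]
```

View pics/g1o.png

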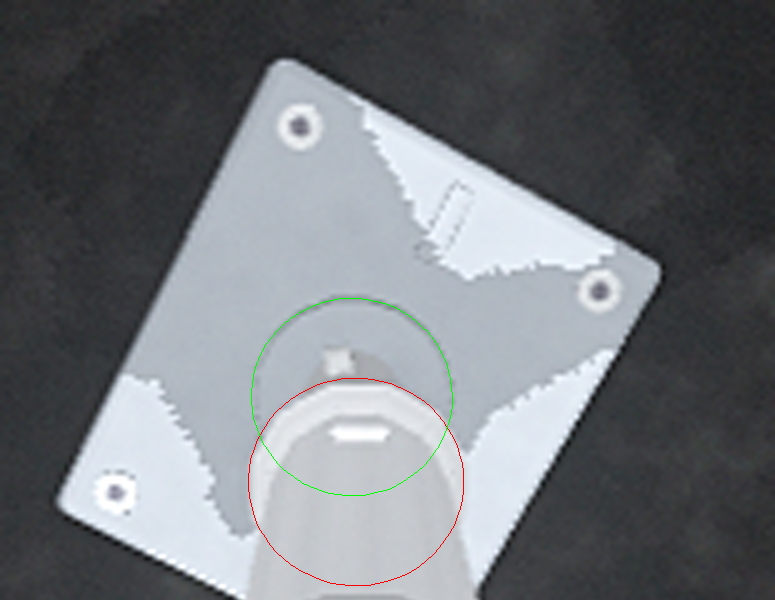

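Emit:
play_rows(moves=[{"x": 0,"y": -0.15,"z": -0.5,"turn": 0,"jaw": 2.5},{"x": 0,"y": 0,"z": -0.8,"turn": 0,"jaw": 2.5},{"x": 0,"y": 0,"z": -0.8,"turn": 0,"jaw": 2.5},{"x": 0,"y": 0,"z": -0.8,"turn": 0,"jaw": 2.5},{"x": 0,"y": 0,"z": -0.8,"turn": 0,"jaw": 2.5},{"x": 0,"y": 0,"z": -0.5,"turn": 0,"jaw": 2.5},{"x": 0,"y": 0,"z": 0,"turn": 0,"jaw": 2.5},{"x": 0,"y": 0,"z": 0,"turn": 0,"jaw": 2.5}])

```text
t: 9.37
tool_pos: [0.5059, -0.2355, 0.1797]
tool_rot: [-1.534, -0.389, 0.391]
contact_force: [0.8, 0.1, -1.2]
opening: 0.0332
```

```bash
python3 look.py g2; python3 - <<'E'
import cv2
t=cv2.imread("pics/g2.png")
cv2.imwrite("pics/g2z.png",cv2.resize(t[120:270,215:415],None,fx=4,fy=4,interpolation=cv2.INTER_CUBIC))
E
```

```text
9.3667 [ 0.5059 -0.2355  0.1797] jaw yaw deg 118.52 q [-0.57 -0.07  1.82  0.    1.39 -2.64] F [ 0.8  0.1 -1.2]
column 0.71 [315.3 197.8] [ 0.5246 -0.227   0.    ]
column 0.43 [317.1 188.6] [ 0.5135 -0.2306  0.    ]
column_head 0.71 [317.5 262.5] [ 0.5368 -0.2175  0.13  ]
column_hole 0.6 [315.4 190.2] [ 0.5108 -0.2342  0.024 ]
shoulder 0.92 [315.4 185.1] [ 0.5053 -0.2371  0.026 ]
shoulder 0.7 [118.9 242.7] [ 0.6751 -0.4056  0.026 ]
stub_nose 0.95 [ 77.7 267.5] [ 0.672  -0.4044  0.086 ]
```

View pics/g2z.png

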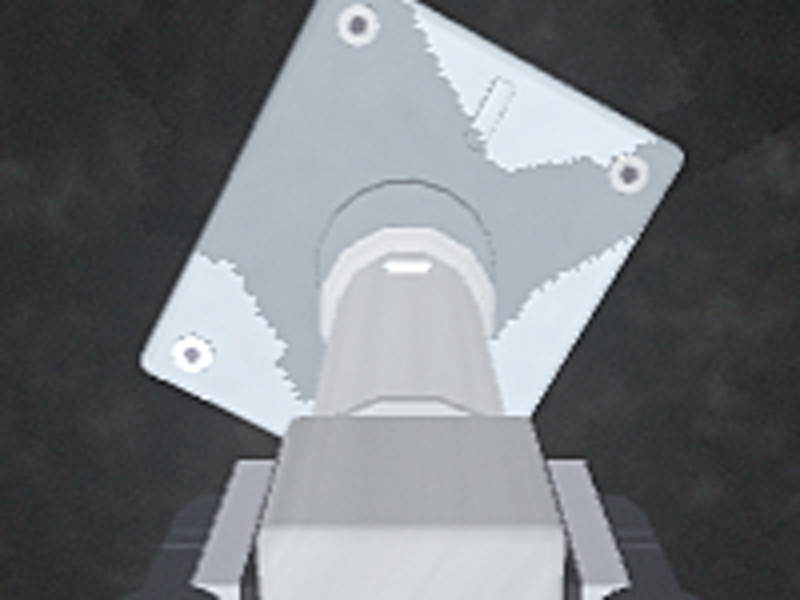

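Emit:
play_rows(moves=[{"x": 0,"y": 0,"z": -0.3,"turn": 0,"jaw": 2.5},{"x": 0,"y": 0,"z": -0.3,"turn": 0,"jaw": 2.5},{"x": 0,"y": 0,"z": -0.2,"turn": 0,"jaw": 2.5},{"x": 0,"y": 0,"z": -0.2,"turn": 0,"jaw": 2.5},{"x": 0,"y": 0,"z": -0.1,"turn": 0,"jaw": 2.5},{"x": 0,"y": 0,"z": 0,"turn": 0,"jaw": 2.5}])

```text
t: 10.17
tool_pos: [0.5059, -0.2355, 0.1688]
tool_rot: [-1.535, -0.39, 0.391]
contact_force: [0.2, 0.6, -1.7]
opening: 0.0336
```

Emit:
play_rows(moves=[{"x": 0,"y": 0,"z": -0.1,"turn": 0,"jaw": 2.5},{"x": 0,"y": 0,"z": -0.1,"turn": 0,"jaw": 2.5},{"x": 0,"y": 0,"z": -0.1,"turn": 0,"jaw": 2.5}])

```text
t: 10.42
tool_pos: [0.5062, -0.2357, 0.1663]
tool_rot: [-1.536, -0.39, 0.39]
contact_force: [-0.3, -0.7, -1.3]
opening: 0.0335
```

Emit:
play_rows(moves=[{"x": 0,"y": 0,"z": -0.1,"turn": 0,"jaw": 2.5},{"x": 0,"y": 0,"z": -0.1,"turn": 0,"jaw": 2.5},{"x": 0,"y": 0,"z": -0.1,"turn": 0,"jaw": 2.5}])

```text
t: 10.67
tool_pos: [0.5061, -0.2357, 0.1632]
tool_rot: [-1.535, -0.39, 0.39]
contact_force: [-0.1, 0.3, -2.4]
opening: 0.0333
```

Emit:
play_rows(moves=[{"x": 0,"y": 0,"z": -0.1,"turn": 0,"jaw": 2.5},{"x": 0,"y": 0,"z": -0.1,"turn": 0,"jaw": 2.5},{"x": 0,"y": 0,"z": -0.1,"turn": 0,"jaw": 2.5}])

```text
t: 10.92
tool_pos: [0.5061, -0.2362, 0.1609]
tool_rot: [-1.536, -0.39, 0.391]
contact_force: [-2.6, -1.2, 3.0]
opening: 0.0331
```

Emit:
play_rows(moves=[{"x": 0,"y": 0,"z": -0.1,"turn": 0,"jaw": 2.5},{"x": 0,"y": 0,"z": -0.1,"turn": 0,"jaw": 2.5},{"x": 0,"y": 0,"z": -0.1,"turn": 0,"jaw": 2.5}])

```text
t: 11.17
tool_pos: [0.5063, -0.2363, 0.1582]
tool_rot: [-1.537, -0.39, 0.39]
contact_force: [-2.5, -1.7, 5.4]
opening: 0.0334
```

Emit:
play_rows(moves=[{"x": 0,"y": 0,"z": -0.1,"turn": 0,"jaw": 2.5},{"x": 0,"y": 0,"z": -0.1,"turn": 0,"jaw": 2.5},{"x": 0,"y": 0,"z": -0.1,"turn": 0,"jaw": 2.5}])

```text
t: 11.42
tool_pos: [0.5061, -0.2362, 0.1546]
tool_rot: [-1.537, -0.39, 0.39]
contact_force: [-1.8, -2.8, 1.5]
opening: 0.0332
```

Emit:
play_rows(moves=[{"x": 0,"y": 0,"z": -0.1,"turn": 0,"jaw": 2.5},{"x": 0,"y": 0,"z": -0.1,"turn": 0,"jaw": 2.5},{"x": 0,"y": 0,"z": -0.1,"turn": 0,"jaw": 2.5},{"x": 0,"y": 0,"z": -0.1,"turn": 0,"jaw": 2.5}])

```text
t: 11.75
tool_pos: [0.5059, -0.2358, 0.1498]
tool_rot: [-1.535, -0.39, 0.391]
contact_force: [-2.4, -2.5, 1.1]
opening: 0.0334
```

Emit:
play_rows(moves=[{"x": 0,"y": 0,"z": -0.1,"turn": 0,"jaw": 2.5},{"x": 0,"y": 0,"z": -0.1,"turn": 0,"jaw": 2.5},{"x": 0,"y": 0,"z": -0.1,"turn": 0,"jaw": 2.5},{"x": 0,"y": 0,"z": -0.1,"turn": 0,"jaw": 2.5},{"x": 0,"y": 0,"z": -0.1,"turn": 0,"jaw": 2.5}])

```text
t: 12.17
tool_pos: [0.506, -0.2357, 0.1451]
tool_rot: [-1.535, -0.39, 0.39]
contact_force: [-3.2, -3.2, 1.4]
opening: 0.0336
```

Emit:
play_rows(moves=[{"x": 0,"y": 0,"z": -0.1,"turn": 0,"jaw": 2.5},{"x": 0,"y": 0,"z": -0.1,"turn": 0,"jaw": 2.5},{"x": 0,"y": 0,"z": -0.1,"turn": 0,"jaw": 2.5}])

```text
t: 12.42
tool_pos: [0.5061, -0.2358, 0.1422]
tool_rot: [-1.536, -0.39, 0.39]
contact_force: [-2.5, -3.8, 2.2]
opening: 0.0337
```

Emit:
play_rows(moves=[{"x": 0,"y": 0,"z": -0.1,"turn": 0,"jaw": 2.5},{"x": 0,"y": 0,"z": -0.1,"turn": 0,"jaw": 2.5}])

```text
t: 12.58
tool_pos: [0.5063, -0.2358, 0.1403]
tool_rot: [-1.536, -0.39, 0.39]
contact_force: [-2.3, -5.2, 0.8]
opening: 0.0335
```

Emit:
play_rows(moves=[{"x": 0,"y": 0,"z": -0.05,"turn": 0,"jaw": 2.5},{"x": 0,"y": 0,"z": -0.05,"turn": 0,"jaw": 2.5}])

```text
t: 12.75
tool_pos: [0.5063, -0.2358, 0.1394]
tool_rot: [-1.536, -0.39, 0.39]
contact_force: [-2.2, -3.6, 1.2]
opening: 0.0333
```

Emit:
play_rows(moves=[{"x": 0,"y": 0,"z": -0.05,"turn": 0,"jaw": 2.5},{"x": 0,"y": 0,"z": 0,"turn": 0,"jaw": 2.5}])

```text
t: 12.92
tool_pos: [0.5062, -0.2358, 0.139]
tool_rot: [-1.536, -0.39, 0.39]
contact_force: [-2.3, -4.9, 1.0]
opening: 0.0332
```

Emit:
play_rows(moves=[{"x": 0,"y": 0,"z": -0.05,"turn": 0,"jaw": 2.5},{"x": 0,"y": 0,"z": 0,"turn": 0,"jaw": 2.5}])

```text
t: 13.08
tool_pos: [0.5063, -0.2358, 0.1389]
tool_rot: [-1.536, -0.39, 0.39]
contact_force: [-2.8, -4.6, 4.1]
opening: 0.0336
```

Emit:
play_rows(moves=[{"x": 0,"y": 0,"z": -0.05,"turn": 0,"jaw": 2.5},{"x": 0,"y": 0,"z": 0,"turn": 0,"jaw": 2.5}])

```text
t: 13.25
tool_pos: [0.5064, -0.2359, 0.1389]
tool_rot: [-1.536, -0.391, 0.39]
contact_force: [-3.3, -3.2, 6.4]
opening: 0.033
```

Emit:
play_rows(moves=[{"x": 0,"y": 0,"z": -0.05,"turn": 0,"jaw": 2.5},{"x": 0,"y": 0,"z": 0,"turn": 0,"jaw": 2.5}])

```text
t: 13.42
tool_pos: [0.5065, -0.2359, 0.1388]
tool_rot: [-1.536, -0.391, 0.39]
contact_force: [-4.1, -2.3, 7.4]
opening: 0.0332
```

Emit:
play_rows(moves=[{"x": 0,"y": 0,"z": -0.05,"turn": 0,"jaw": 2.5},{"x": 0,"y": 0,"z": 0,"turn": 0,"jaw": 2.5}])

```text
t: 13.58
tool_pos: [0.5065, -0.2359, 0.1388]
tool_rot: [-1.536, -0.391, 0.39]
contact_force: [-4.9, -2.6, 8.5]
opening: 0.0332
```

```bash
cat > st.py <<'E'
from h import *
from scipy.spatial.transform import Rotation as R
o=ctrl.get_obs(); M=R.from_rotvec(o["tool_rot"]).as_matrix(); print(round(o["t"],2),o["tool_pos"].round(4),"jaw",np.degrees(np.arctan2(M[1,2],M[0,2])).round(2),"F",o["contact_force"].round(1),"T",o["wrist_torque"].round(3),"q6",o["q"][5].round(3))
E
python3 st.py
```

```text
13.58 [ 0.5065 -0.2359  0.1388] jaw 118.52 F [-4.9 -2.6  8.5] T [-0.553  1.331  0.036] q6 -2.638
```

Emit:
play_rows(moves=[{"x": 0,"y": 0,"z": 0,"turn": 2,"jaw": 2.5},{"x": 0,"y": 0,"z": 0,"turn": 2,"jaw": 2.5},{"x": 0,"y": 0,"z": 0,"turn": 0,"jaw": 2.5}])

```text
t: 13.83
tool_pos: [0.5068, -0.2362, 0.1387]
tool_rot: [-1.526, -0.447, 0.445]
contact_force: [-3.6, -4.1, 8.6]
opening: 0.0336
```

```bash
python3 st.py
```

```text
13.83 [ 0.5068 -0.2362  0.1387] jaw 122.59 F [-3.6 -4.1  8.6] T [-0.815  1.035  0.141] q6 -2.709
```

Emit:
play_rows(moves=[{"x": 0,"y": 0,"z": 0,"turn": 1,"jaw": 2.5},{"x": 0,"y": 0,"z": 0,"turn": 1,"jaw": 2.5},{"x": 0,"y": 0,"z": 0,"turn": 0,"jaw": 2.5}])

```text
t: 14.08
tool_pos: [0.5072, -0.236, 0.1388]
tool_rot: [-1.52, -0.474, 0.471]
contact_force: [-2.6, -2.6, 6.6]
opening: 0.0337
```

```bash
python3 st.py
```

```text
14.08 [ 0.5072 -0.236   0.1388] jaw 124.55 F [-2.6 -2.6  6.6] T [-0.749  0.834  0.019] q6 -2.743
```

Emit:
play_rows(moves=[{"x": 0,"y": 0,"z": 0,"turn": 1,"jaw": 2.5},{"x": 0,"y": 0,"z": 0,"turn": 1,"jaw": 2.5},{"x": 0,"y": 0,"z": 0,"turn": 0,"jaw": 2.5}])

```text
t: 14.33
tool_pos: [0.5075, -0.2358, 0.1388]
tool_rot: [-1.514, -0.502, 0.497]
contact_force: [-2.1, -3.0, 6.9]
opening: 0.0334
```

```bash
python3 st.py
```

```text
14.33 [ 0.5075 -0.2358  0.1388] jaw 126.54 F [-2.1 -3.   6.9] T [-0.611  0.564  0.011] q6 -2.778
```

```bash
cat > snap.py <<'E'
from h import *
import sys
r=eyes.get_image("wrist"); t=r["img"][:,:,::-1]; n=sys.argv[1]; np.savez(n+".npz",**r)
cv2.imwrite(f"pics/{n}.png",cv2.resize(t[160:235,265:365],None,fx=8,fy=8,interpolation=cv2.INTER_CUBIC))
E
python3 snap.py h1
```

```text
(no output)
```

View pics/h1.png

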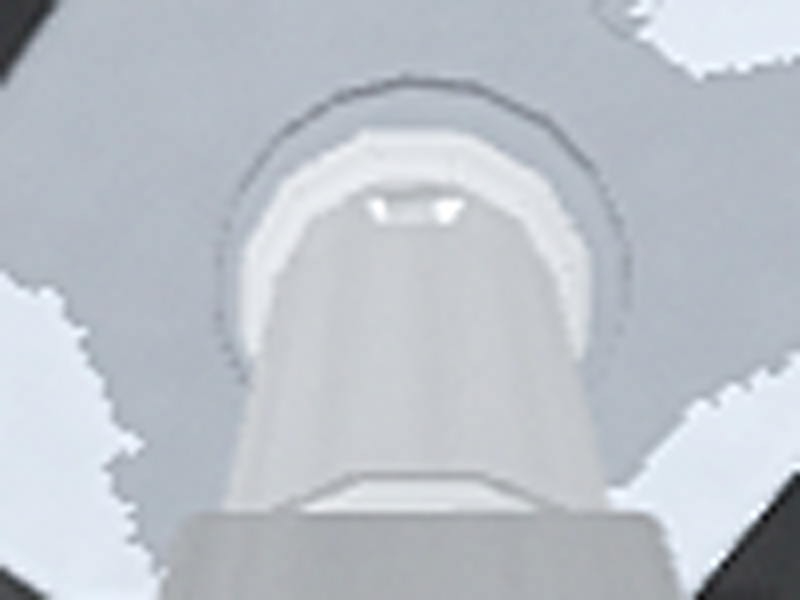

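Emit:
play_rows(moves=[{"x": 0,"y": 0,"z": 0,"turn": 1,"jaw": 2.5},{"x": 0,"y": 0,"z": 0,"turn": 0,"jaw": 2.5}])

```text
t: 14.55
tool_pos: [0.5075, -0.2357, 0.1388]
tool_rot: [-1.511, -0.516, 0.51]
contact_force: [-2.1, -2.3, 9.1]
opening: 0.0331
```

```bash
python3 st.py
```

```text
14.55 [ 0.5075 -0.2357  0.1388] jaw 127.54 F [-2.1 -2.3  9.1] T [-0.547  0.5   -0.052] q6 -2.795
```

Emit:
play_rows(moves=[{"x": 0,"y": 0,"z": 0,"turn": 1,"jaw": 2.5},{"x": 0,"y": 0,"z": 0,"turn": 0,"jaw": 2.5}])

```text
t: 14.72
tool_pos: [0.5075, -0.2356, 0.1388]
tool_rot: [-1.507, -0.529, 0.524]
contact_force: [-1.3, -1.6, 8.1]
opening: 0.0335
```

```bash
python3 st.py; python3 snap.py h2
```

```text
14.72 [ 0.5075 -0.2356  0.1388] jaw 128.53 F [-1.3 -1.6  8.1] T [-0.404  0.533 -0.04 ] q6 -2.812
```

View pics/h2.png

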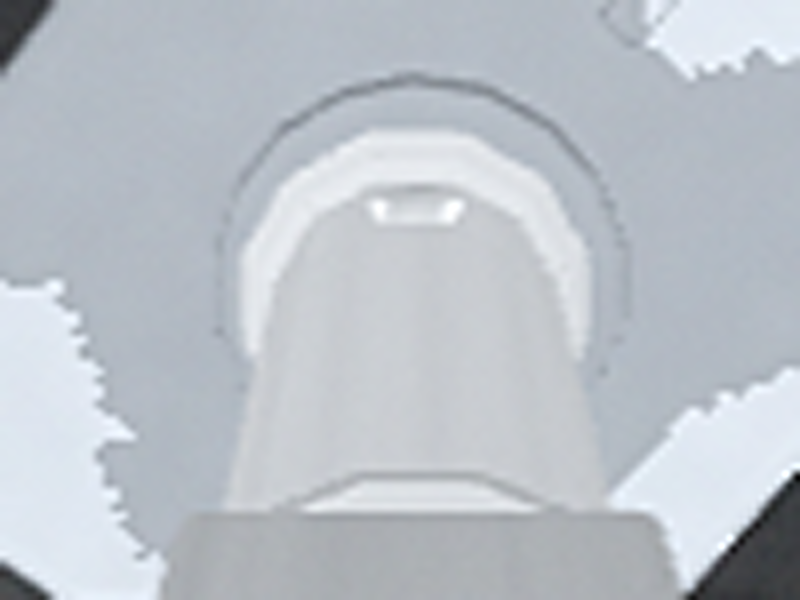

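Emit:
play_rows(moves=[{"x": 0,"y": 0,"z": 0,"turn": 1.5,"jaw": 2.5},{"x": 0,"y": 0,"z": 0,"turn": 0,"jaw": 2.5}])

```text
t: 14.93
tool_pos: [0.5073, -0.2354, 0.1388]
tool_rot: [-1.501, -0.549, 0.544]
contact_force: [-2.3, -1.1, 9.5]
opening: 0.0333
```

```bash
python3 st.py
```

```text
14.93 [ 0.5073 -0.2354  0.1388] jaw 130.04 F [-2.3 -1.1  9.5] T [-0.26   0.64  -0.062] q6 -2.839
```

Emit:
play_rows(moves=[{"x": 0,"y": 0,"z": 0,"turn": 1,"jaw": 2.5},{"x": 0,"y": 0,"z": 0,"turn": 0,"jaw": 2.5}])

```text
t: 15.1
tool_pos: [0.5073, -0.2353, 0.1388]
tool_rot: [-1.497, -0.563, 0.558]
contact_force: [-2.4, -1.8, 8.2]
opening: 0.0332
```

```bash
python3 st.py
```

```text
15.1 [ 0.5073 -0.2353  0.1388] jaw 131.02 F [-2.4 -1.8  8.2] T [-0.255  0.716 -0.114] q6 -2.856
```

Emit:
play_rows(moves=[{"x": 0,"y": 0,"z": 0,"turn": 1,"jaw": 2.5},{"x": 0,"y": 0,"z": 0,"turn": 0,"jaw": 2.5}])

```text
t: 15.27
tool_pos: [0.5072, -0.2353, 0.1387]
tool_rot: [-1.494, -0.576, 0.571]
contact_force: [-3.0, -2.0, 8.5]
opening: 0.0333
```

```bash
python3 st.py; python3 snap.py h3
```

```text
15.27 [ 0.5072 -0.2353  0.1387] jaw 132.02 F [-3.  -2.   8.5] T [-0.178  0.761 -0.131] q6 -2.873
```

View pics/h3.png

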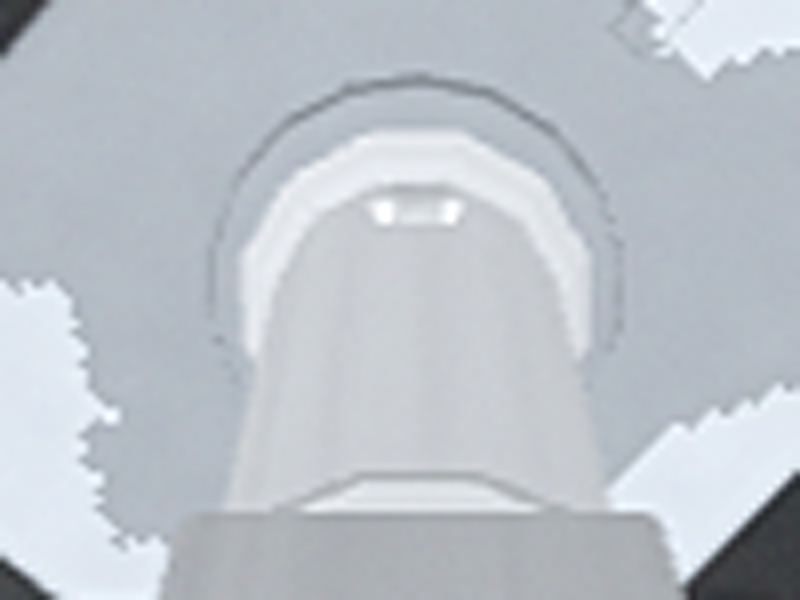

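```bash
python3 - <<'E'
from h import *
L=[]
for n in ("g2","h1","h3"):
    t=np.load(n+".npz")["img"][:,:,::-1]
    L.append(cv2.resize(t[170:200,295:335],None,fx=10,fy=10,interpolation=cv2.INTER_NEAREST)[:, :390])
    print(n); print(t[180:190,308:326].mean(2).astype(int))
E
```

```text
g2
[[226 224 225 228 230 227 227 227 228 227 228 229 228 228 225 221 221 222]
 [225 228 231 228 224 230 231 230 231 231 230 231 230 229 229 226 223 220]
 [230 231 232 233 231 225 232 232 232 231 233 231 225 230 231 228 228 226]
 [232 233 229 210 195 198 196 196 195 193 193 193 193 202 221 224 228 228]
 [228 209 193 195 198 197 198 196 196 194 192 192 194 194 194 201 219 229]
 [205 194 195 209 235 234 232 232 231 228 227 228 230 227 213 196 197 204]
 [198 197 208 245 255 255 255 255 255 253 253 254 254 255 241 197 199 197]
 [200 198 194 202 241 255 255 255 255 253 253 254 255 249 194 199 202 200]
 [199 199 197 202 216 212 213 212 211 210 209 209 210 210 197 201 202 201]
 [198 199 199 199 199 197 198 197 197 195 195 195 196 196 197 199 200 201]]
h1
[[227 228 231 233 234 233 233 232 232 233 233 233 231 226 231 227 224 225]
 [232 234 234 234 235 233 234 234 235 234 236 235 234 232 233 230 229 227]
 [234 236 236 234 227 220 221 220 221 218 219 224 229 223 236 231 232 231]
 [236 232 213 198 201 203 205 205 199 190 187 189 196 197 204 223 232 231]
 [212 197 198 200 199 182 181 182 183 188 1
[... 461 characters left out ...]
235 234 233 227 226 226]
 [230 235 236 235 236 236 236 236 236 237 236 237 236 233 234 231 229 227]
 [236 236 236 234 234 240 230 232 230 231 230 228 222 231 237 233 233 232]
 [237 235 227 216 201 198 183 182 184 190 189 186 190 204 215 230 234 233]
 [234 216 197 200 203 202 197 194 192 192 193 192 194 200 200 204 215 229]
 [200 200 208 227 245 250 219 206 207 209 211 211 230 251 231 203 201 202]
 [204 203 199 223 255 255 226 217 222 223 220 217 238 255 229 201 205 202]
 [204 204 201 207 245 255 218 227 229 228 224 223 240 255 200 204 206 205]
 [204 205 204 201 200 200 202 202 201 199 200 199 198 199 202 205 207 205]
 [204 203 205 205 204 205 206 205 204 201 203 203 203 203 204 204 205 206]]
```

Emit:
play_rows(moves=[{"x": 0,"y": 0,"z": 0,"turn": 1,"jaw": 2.5},{"x": 0,"y": 0,"z": 0,"turn": 0,"jaw": 2.5}])

```text
t: 15.48
tool_pos: [0.5071, -0.2353, 0.1387]
tool_rot: [-1.49, -0.589, 0.585]
contact_force: [-3.1, -1.1, 8.6]
opening: 0.033
```

```bash
python3 st.py
```

```text
15.48 [ 0.5071 -0.2353  0.1387] jaw 133.01 F [-3.1 -1.1  8.6] T [-0.118  0.799 -0.099] q6 -2.891
```

Emit:
play_rows(moves=[{"x": 0,"y": 0,"z": 0,"turn": 1,"jaw": 2.5},{"x": 0,"y": 0,"z": 0,"turn": 0,"jaw": 2.5}])

```text
t: 15.65
tool_pos: [0.5071, -0.2353, 0.1387]
tool_rot: [-1.486, -0.603, 0.598]
contact_force: [-3.5, -1.4, 8.4]
opening: 0.0333
```

```bash
python3 st.py; python3 snap.py h4; python3 - <<'E'
import numpy as np
t=np.load("h4.npz")["img"]
print(t[180:190,308:326].mean(2).astype(int))
E
```

```text
15.65 [ 0.5071 -0.2353  0.1387] jaw 134.01 F [-3.5 -1.4  8.4] T [-0.136  0.832 -0.22 ] q6 -2.908
[[230 229 231 235 236 234 235 235 235 235 236 236 235 234 233 229 225 226]
 [230 235 237 235 236 236 236 237 236 237 236 237 235 234 233 232 230 227]
 [236 236 236 234 232 238 231 231 232 231 230 228 224 238 236 233 233 232]
 [237 238 235 215 200 203 198 182 184 191 188 187 190 203 215 231 234 234]
 [233 214 198 200 203 199 189 196 193 191 190 189 187 188 201 203 215 230]
 [200 201 206 228 245 249 219 206 207 208 208 208 216 239 232 201 202 203]
 [204 203 199 224 255 255 246 216 220 222 221 218 229 255 246 201 205 203]
 [204 203 200 207 246 255 248 221 228 228 226 223 235 247 200 204 205 205]
 [204 205 204 202 201 198 201 201 202 200 198 201 199 200 202 204 206 206]
 [204 204 205 204 205 204 204 205 204 203 202 203 202 204 202 205 204 206]]
```

Emit:
play_rows(moves=[{"x": 0,"y": 0,"z": 0,"turn": -2,"jaw": 2.5},{"x": 0,"y": 0,"z": 0.1,"turn": -2,"jaw": 2.5},{"x": 0,"y": 0,"z": 0.1,"turn": 0,"jaw": 2.5},{"x": 0,"y": 0,"z": 0,"turn": 0,"jaw": 2.5}])

```text
t: 16.03
tool_pos: [0.5068, -0.2352, 0.1389]
tool_rot: [-1.5, -0.549, 0.545]
contact_force: [0.4, -1.7, 1.2]
opening: 0.0334
```

```bash
python3 st.py
```

```text
16.03 [ 0.5068 -0.2352  0.1389] jaw 130.06 F [ 0.4 -1.7  1.2] T [-0.429 -0.091  0.003] q6 -2.839
```

Emit:
play_rows(moves=[{"x": 0,"y": 0,"z": 0.1,"turn": 0,"jaw": 2.5},{"x": 0,"y": 0,"z": 0.1,"turn": 0,"jaw": 2.5},{"x": 0,"y": 0,"z": 0,"turn": 0,"jaw": 2.5}])

```text
t: 16.28
tool_pos: [0.5061, -0.2352, 0.14]
tool_rot: [-1.5, -0.547, 0.546]
contact_force: [1.7, -1.6, -2.8]
opening: 0.0334
```

Emit:
play_rows(moves=[{"x": 0,"y": 0,"z": 0.05,"turn": 0,"jaw": 2.5},{"x": 0,"y": 0,"z": 0.05,"turn": 0,"jaw": 2.5},{"x": 0,"y": 0,"z": 0,"turn": 0,"jaw": 2.5}])

```text
t: 16.53
tool_pos: [0.5058, -0.2353, 0.1407]
tool_rot: [-1.5, -0.546, 0.547]
contact_force: [2.7, -1.7, -7.1]
opening: 0.0331
```

```bash
python3 st.py
```

```text
16.53 [ 0.5058 -0.2353  0.1407] jaw 130.02 F [ 2.7 -1.7 -7.1] T [-0.533 -0.715  0.042] q6 -2.838
```

Emit:
play_rows(moves=[{"x": 0,"y": 0,"z": 0.05,"turn": 0,"jaw": 2.5},{"x": 0,"y": 0,"z": 0.05,"turn": 0,"jaw": 2.5},{"x": 0,"y": 0,"z": 0,"turn": 0,"jaw": 2.5}])

```text
t: 16.78
tool_pos: [0.5056, -0.2353, 0.1409]
tool_rot: [-1.5, -0.546, 0.547]
contact_force: [5.3, -3.7, -13.5]
opening: 0.033
```

```bash
python3 st.py
```

```text
16.78 [ 0.5056 -0.2353  0.1409] jaw 130.01 F [  5.3  -3.7 -13.5] T [-0.772 -1.122  0.064] q6 -2.838
```

The gentle pull meets a stop (13 N after about 2 mm of lift), so the button is locked in the hole. Next I'll set the column back down, check it, and release.

Emit:
play_rows(moves=[{"x": 0,"y": 0,"z": -0.1,"turn": 0,"jaw": 2.5},{"x": 0,"y": 0,"z": -0.1,"turn": 0,"jaw": 2.5},{"x": 0,"y": 0,"z": -0.1,"turn": 0,"jaw": 2.5},{"x": 0,"y": 0,"z": -0.1,"turn": 0,"jaw": 2.5},{"x": 0,"y": 0,"z": 0,"turn": 0,"jaw": 2.5}])

```text
t: 17.2
tool_pos: [0.5061, -0.2355, 0.1394]
tool_rot: [-1.5, -0.546, 0.547]
contact_force: [0.0, 0.2, -2.8]
opening: 0.0333
```

```bash
python3 st.py
```

```text
17.2 [ 0.5061 -0.2355  0.1394] jaw 130.02 F [ 0.   0.2 -2.8] T [-0.013 -0.054  0.029] q6 -2.838
```

Emit:
play_rows(moves=[{"x": 0,"y": 0,"z": -0.05,"turn": 0,"jaw": 2.5},{"x": 0,"y": 0,"z": -0.05,"turn": 0,"jaw": 2.5},{"x": 0,"y": 0,"z": -0.05,"turn": 0,"jaw": 2.5},{"x": 0,"y": 0,"z": 0,"turn": 0,"jaw": 2.5}])

```text
t: 17.53
tool_pos: [0.5064, -0.2357, 0.1388]
tool_rot: [-1.501, -0.547, 0.546]
contact_force: [-2.5, 1.6, 4.8]
opening: 0.0334
```

```bash
python3 st.py
```

```text
17.53 [ 0.5064 -0.2357  0.1388] jaw 130.02 F [-2.5  1.6  4.8] T [0.478 0.536 0.019] q6 -2.838
```

Emit:
play_rows(moves=[{"x": 0,"y": 0,"z": 0,"turn": 0,"jaw": 4},{"x": 0,"y": 0,"z": 0,"turn": 0,"jaw": 6},{"x": 0,"y": 0,"z": 0,"turn": 0,"jaw": 8.5},{"x": 0,"y": 0,"z": 0,"turn": 0,"jaw": 8.5},{"x": 0,"y": 0,"z": 0,"turn": 0,"jaw": 8.5},{"x": 0,"y": 0,"z": 0,"turn": 0,"jaw": 8.5},{"x": 0,"y": 0,"z": 0,"turn": 0,"jaw": 8.5},{"x": 0,"y": 0,"z": 0,"turn": 0,"jaw": 8.5}])

```text
t: 18.2
tool_pos: [0.5061, -0.2357, 0.1372]
tool_rot: [-1.501, -0.546, 0.547]
contact_force: [0.1, -0.1, -0.1]
opening: 0.085
```

```bash
python3 look.py i1
```

```text
18.2 [ 0.5061 -0.2357  0.1372] jaw yaw deg 130.02 q [-0.57 -0.03  1.86 -0.    1.31 -2.84] F [ 0.1 -0.1 -0.1]
column 0.81 [314.  198.1] [ 0.5148 -0.232   0.    ]
column_head 0.79 [315.9 266.1] [ 0.5176 -0.2263  0.13  ]
column_hole 0.62 [314. 190.] [ 0.5033 -0.2413  0.024 ]
shoulder 0.72 [ 71.6 216.7] [ 0.6747 -0.4046  0.026 ]
stub_nose 0.57 [  0.6 242.3] [ 0.6756 -0.407   0.086 ]
```

View pics/i1.png

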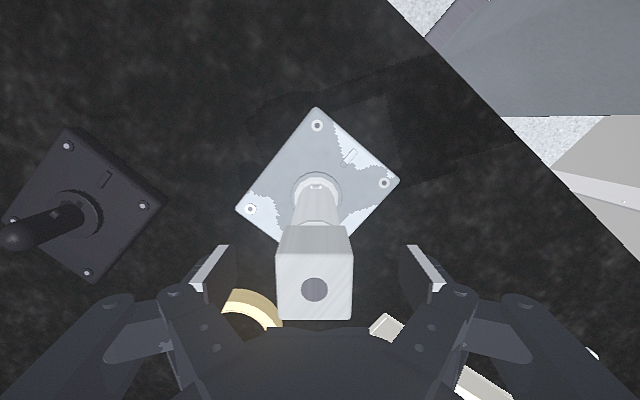

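Emit:
play_rows(moves=[{"x": 0,"y": 0,"z": 1,"turn": 0,"jaw": 8.5},{"x": 0,"y": 0,"z": 1.5,"turn": 0,"jaw": 8.5},{"x": 0,"y": 0,"z": 2,"turn": 0,"jaw": 8.5},{"x": 0,"y": 0,"z": 2,"turn": 0,"jaw": 8.5},{"x": -1,"y": -1,"z": 2,"turn": 0,"jaw": 8.5},{"x": -2,"y": -1,"z": 1,"turn": 0,"jaw": 8.5},{"x": -2,"y": -1,"z": 0,"turn": 0,"jaw": 8.5},{"x": 0,"y": 0,"z": 0,"turn": 0,"jaw": 8.5}])

```text
t: 19.17
tool_pos: [0.4547, -0.2673, 0.2346]
tool_rot: [-1.505, -0.545, 0.545]
contact_force: [-0.1, -0.3, -0.5]
opening: 0.085
```

```bash
python3 look.py j1; python3 - <<'E'
from h import *
t=cv2.imread("pics/j1.png"); 
r=dict(np.load("j1.npz")); p=proj(r,(.5075,-.2357,.1)); print(p)
x=int(np.clip(p[0]-70,0,500));y=int(np.clip(p[1]-70,0,290))
cv2.imwrite("pics/j1z.png",cv2.resize(t[y:y+120,x:x+140],None,fx=5,fy=5,interpolation=cv2.INTER_CUBIC))
s=eyes.get_image("side"); u=eyes.get_image("top")
cv2.imwrite("pics/j_s.png",cv2.resize(s["img"][190:280,270:400,::-1],None,fx=5,fy=5,interpolation=cv2.INTER_CUBIC))
cv2.imwrite("pics/j_t.png",u["img"][:,:,::-1])
E
```

```text
19.1667 [ 0.4547 -0.2673  0.2346] jaw yaw deg 129.88 q [-0.67 -0.19  1.84 -0.    1.49 -2.94] F [-0.1 -0.3 -0.5]
column 0.62 [311.1 221.4] [ 0.5155 -0.2284  0.    ]
column_head 0.74 [305.  269.5] [ 0.5192 -0.2291  0.13  ]
column_hole 0.77 [311.2 218.4] [ 0.5047 -0.2364  0.024 ]
shoulder 0.77 [311.6 220.5] [ 0.5061 -0.2344  0.026 ]
shoulder 0.68 [139.4 237.5] [ 0.6777 -0.4005  0.026 ]
stub_nose 0.85 [106.1 253.4] [ 0.6728 -0.4048  0.086 ]
[308.32089662 244.43312986]
```

View pics/j1z.png

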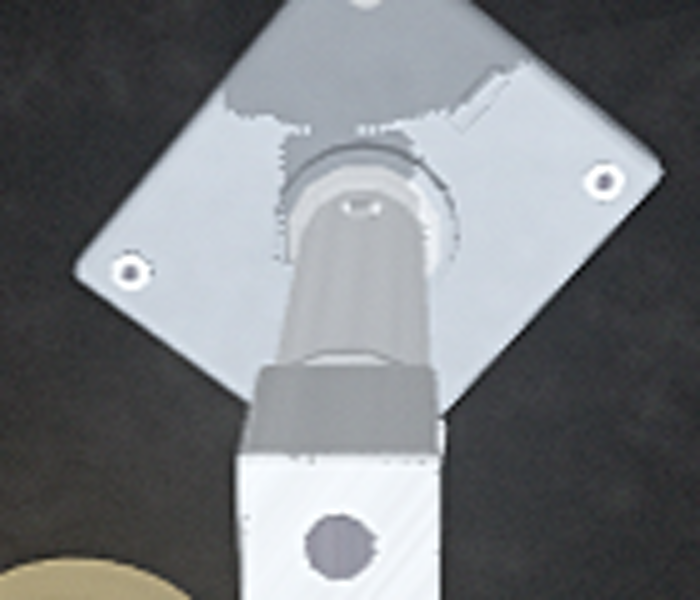

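View pics/j_s.png

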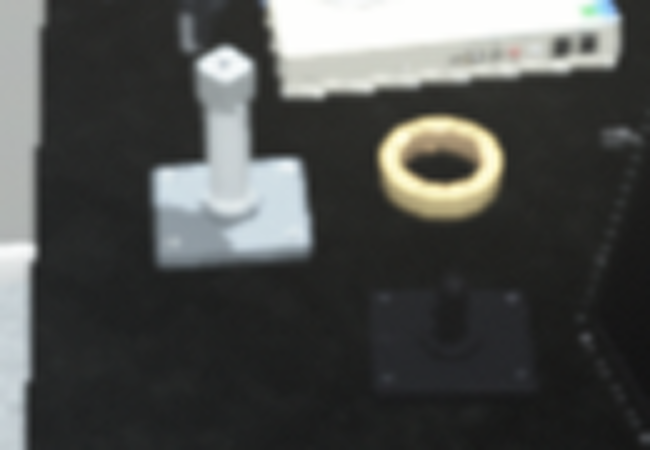

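View pics/j_t.png

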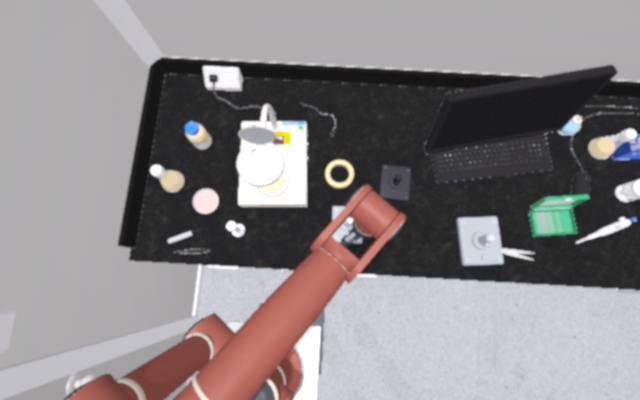

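The column is upright on the small grey base, with the button showing in the hole at about (361,207) in the crop. The other things are unmoved, and the gripper is open and clear, so I'm handing in.

```bash
python3 -c "
from station import finish_job; print(finish_job())"
```

```text
the job is handed in; nothing more can be done
None
```

The column is on the small grey base, seated on the shoulder, locked by the button, upright and released. I handed the job in at about 19.5 s; it reports no verdict.

- **Assembly:** I gripped the column by its head and lifted it about 11 cm. I lowered it over the stub in 1 mm steps or smaller, pressing with no more than about 10 N. It came to rest with the TCP at z = 0.1388 m, which matches the shoulder height. I then turned it to where I had estimated the button from the pictures, about 40° off the base's -x.
- **Lock check:** A gentle upward pull stopped after about 2 mm at 13.5 N, close to the 1.5 mm play the hole should give. The wrist pictures show the button in the hole.
- **Weaker evidence:** The turning check was less clear. The torque rose only slowly, to about 0.2 N m, with no hard stop, so I rely on the pull and the pictures.
- **Final state:** After setting the column back down and opening the gripper, contact force was about zero. The pictures show the column upright and the other things where they started.
- **Refused move:** One early move call was refused because its rows left out some values; the arm did not move.

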